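Move the castings basket from the open hook to the gated hook

ROBOT

A 6-joint arm with a two-finger parallel gripper is mounted at the origin on a cart in front of the work surface, level with it; the furniture and walls round the work are solid. World frame = base frame: x ahead of the robot, y to its left, z up, the work surface at z = 0. Lengths are in mm, angles in rad, forces in N, time in s.
With the tool pointing down it reaches from about 300 to 775 mm from the base axis. Payload 14.6 kg.
Tool frame: the origin (TCP) lies midway between the tips of the shut fingers; the grasp point (between the pads) lies 19 mm behind it; z points along the fingers, y is the line along which they close (so a half turn about z gives the same grasp; the last joint's range is limited). The gripper opens to 94 mm and grips with 3 to 60 N. Pads are 16 mm wide; open, the fingers measure 119 mm over their backs; the gripper's body (75 mm by 177 mm) begins 78 mm behind the grasp point.
Start: joints at [1.09, 0.3, 1.521, -0, 1.321, -0.067], TCP at [221.147, 503.571, 205.446] pointing down, gripper open.
Joint ranges: [-3.03, 3.03], [-0.79, 2.21], [0.23, 2.52], [-1.04, 4.18], [0, 3.07], [-2.55, 2.55]. Speed limits (rad/s): [2.22, 2.22, 2.57, 3.14, 3.14, 3.14].

INTERFACE

Orientations are given as [roll, pitch, yaw] about the fixed x, y, z axes, in that order (R = Rz(yaw) Ry(pitch) Rx(roll)).
In Python, from cell import manip, camera gives the robot as it stands.
- The arm moves only by the tool move_arm, never from a script. Its arguments are lists of equal length, an entry for each row: "dp": the shift along the world's x, y, z in mm, a list of three; "rotation": the turn, a rotation vector about the world's x, y, z in rad, a list of three; "hand": the opening, from 0 (shut) to 1 (fully open). A call has 1 to 10 rows; each row shifts and turns the commanded pose from where the row before left it; what a row does not reach is not made up. A row lasts 1/8 s, in which the tool goes at most 62.5 mm and 10.7 degrees, less where a joint would pass 70% of its speed; a pose out of reach is approached as far as the arm can. A call with a gripper value outside its range is refused whole. The fingers move at their own pace and stop on an object; "newtons" is the grip in N (left out, the last holds). Time passes only in rows, so rows that do not move let the fingers close. It gives the time, the measured TCP pose, the force, the opening and the grip force at its end, in the units of the state.
- manip.read_state(): the state, without advancing time (a new reading comes with each control period).
- camera(name): name is "side" or "top" or "wrist"; returns a dict with "image" (384x512x3 uint8, red, green, blue), "fx", "fy", "cx", "cy" (pixels), "R" (3x3) and "t" (3): a world point X has camera coordinates R X + t; the wrist camera has in their place "mount" (4x4, takes a point from camera to tool coordinates, whose origin is the TCP and whose axes are the flange's). Camera axes: x right, y down, z forward; pixel columns grow to the right and rows downward; lengths in mm; the calibration is good to about 2 mm. The wrist camera is an equidistant fisheye: a pixel r from the principal point sees the ray r / f radians off the axis. A picture is of the moment at which its call begins: read the wrist's pose just before it. There is no depth.
- manip.sign_off(): hands the job in; it is judged then, once.
The state is a dict: "clock": time; "joints": joint angles; "qd": joint speeds; "effort": joint torques, N m; "eef_pos": TCP position; "eef_rot": TCP orientation; "wrist_force": force on the tool from outside, world axes, zero at the start; "moment": the same for the moment, N m; "finger_gap": finger opening in mm; "finger_force": force on a finger pad.
Only numpy, scipy, OpenCV 4.12 (cv2) and the standard library are available. Lean on these libraries where they do the work, as an engineer would, in place of code of your own. Each camera call takes 0.05 s, during which the arm holds its last target. There are 200 camera calls.

TASK

Take the small wire basket with the castings off the open double hook and, without setting it down on anything and keeping it level, hang it on the other double hook, the one with the sprung orange-nosed gate. Slide its bar back along the prongs under the gate, pressing gently (well under 25 N), until the gate has snapped shut in front of the bar and the bar holds the white plunger pressed in; then let go. Keep the castings in the basket and leave the other things on the desk alone.

Things in the scene. Friction and masses are not known exactly. Their poses are not given: they have to be found in the camera images.
- basket: Steel wire basket, 60 (x) x 80 (y) mm, rim 42 mm high, about 0.25 kg, with a rigid bail: a round bar 8 mm thick, 100 mm long along y, its centre 95 mm above the underside, bearing a blue grip tab. Origin: centre of the underside, 74 mm up when hanging. Bail wires pass 8 mm inside the prongs. The rim lies 40 mm below the prongs: lift it off by 15 to 30 mm, no more, then slide it out forwards.
- basket_bar (a point): Centre of the basket's bar (95 mm above the basket's underside). The bar's free ends, at y +-38 mm, lie on the two prongs of a hook.
- basket_grip (a point): Middle of the blue grip tab above the bar, 40 mm above the bar's centre. Tab: 10 mm thick along x, 24 mm wide along y, from 4 mm below to 56 mm above the bar's centre. Grip it from above, closing along x. It reaches no wall: 35 mm or more is free before and behind it.
- castings: Card with gold-coloured castings, 30x36x9 mm, 0.05 kg, lying loose on the basket's floor. Origin: centre of its underside.
- stand_a: Open hook stand, grey base, fixed; the basket hangs here at first. Origin: on the desk under the seat. Two prongs along x at y +-38 mm (6 mm wide, upper edges 165 mm up, x -58 to +49 mm) with tips at x -63 turned up to 11 mm above the edges; a 7 mm stop at x +7; back plate at x +45 to +53, column behind. Its front, open, is -x.
- stand_b: Gated hook stand, green base, fixed; the goal. Origin and sizes as stand_a, but its whole fork (prongs, stops, gate, plunger) is clamped up to 10 mm nearer or farther along x than nominal; the shift is not reported: feel or see it. In fork x: the gate stops a bar's centre at -17 mm; past the gate the bar sits at -1 to +3, between gate and rigid stops; 0 is the origin plus the shift.
- gate (a joint): Sprung gate of stand_b: two arms over the prongs, hinged behind, with round orange noses (12 mm thick) hanging 4.5 mm above the prongs. 0 rad = shut, grows as it is lifted (max 0.5). An 8 mm bar slid towards +x lifts it 0.07 rad, taking about 4 to 9 N, passes, and the gate drops shut behind it; the arms bar the way from above.
- plunger (a joint): White spring pin (8 mm) of stand_b between the prongs, pressed towards +x by the tab's foot when the bar is in the seat. 0 m = out; about 0.0045 to 0.009 with the bar seated behind the gate; 1.3 N at most; 0.012 max.
- articulator: Dental articulator, fixed furniture left of the middle of the desk: x 0.50 to 0.71, y 0.06 to 0.30 m, frame up to 0.21 m and a thin pin at (0.58, 0.17) up to 0.31 m high. Pass in front of it (x under 0.45) or above.
- model_upper: Plaster model of an upper jaw, 55x63x21 mm, bystander. Origin: centre of its underside.
- beaker: Clear beaker, 78x78x101 mm, bystander. Origin: centre of its underside.
- wax_jar: Wax jar with a yellow lid, 45x45x42 mm, bystander. Origin: centre of its underside.
- burner: Small glass spirit burner, 47x47x59 mm, bystander. Origin: centre of its underside.

How it is judged (in metres and radians):
On the way:
1. the basket is off the open hook and hangs free from the gripper (contact force between basket and stand_a below 0.05 N and contact force between basket and stand_b below 0.05 N and horizontal distance between basket_bar and stand_a above 0.09 m), for 0.2 s.
At the end, for the whole second after the job is handed in: Basket on the gated hook: bar within 5 mm of its resting height, 12 mm of mid-prongs, 18 mm of the nominal seat; plunger in by over 3 mm; gate under 0.03 rad; tilt under 0.12 rad; still (under 20 mm/s), its weight on that hook; castings on its floor; released (z of basket_bar in the frame of stand_b between 0.164 and 0.174 m and y of basket_bar in the frame of stand_b between -0.012 and 0.012 m and x of basket_bar in the frame of stand_b between -0.018 and 0.018 m and value of joint plunger above 0.003 m and value of joint gate below 0.03 rad and angle between basket's own z axis and vertical below 0.12 rad and linear speed of basket below 0.02 m/s and contact force between basket and stand_b above 1 N and x of castings in the frame of basket between -0.03 and 0.03 m and y of castings in the frame of basket between -0.04 and 0.04 m and z of castings in the frame of basket between -0.002 and 0.02 m); the robot touches nothing.
It fails at once if the basket tips more than 0.3 rad from level (angle between basket's own z axis and vertical above 0.3 rad).
It fails at once if the basket is set down or sinks below 30 mm (height (world z) of basket below 0.03 m).
It fails at once if the basket is pressed against either hook stand with more than 25 N (contact force between basket and stand_b above 25 N or contact force between basket and stand_a above 25 N).
It fails at once if the robot itself presses on a hook stand with more than 25 N (contact force between any of the arm, the fingers and stand_a above 25 N or contact force between any of the arm, the fingers and stand_b above 25 N).
It fails at once if the jaw model, the beaker, the wax jar or the burner is moved more than 15 mm (distance of any of model_upper, beaker, wax_jar, burner from where it was at the start of the episode above 0.015 m).
It also fails if it takes over 64 s, if anything falls off the work surface, if the arm or the gripper's body presses on something with over 40 N, if the wrist force passes 120 N, or if a joint passes its speed limit or range.

## Working session

There is one attempt and no reset: what is moved stays moved. The work goes in short steps, Python scripts to look and compute and a tool call to move; the robot and the scene stay as the last step left them, time stands still between calls to the robot, and variables do not carry over. Pictures are saved under pics/ and viewed, at most 10 in all, crops included, and the job is handed in when it is done.

Besides the shell and the picture viewer there is one more tool, called as name(argument=value, ...) on one line, values as JSON. move_arm: Moves the arm, as the interface text tells. Its arguments: {"type":"object","properties":{"dp":{"type":"array","items":{"type":"array","items":{"type":"number"}}},"rotation":{"type":"array","items":{"type":"array","items":{"type":"number"}}},"hand":{"type":"array","items":{"type":"number"}},"newtons":{"type":"number"}},"required":["dp","rotation","hand"]}

```bash
mkdir -p pics; python3 - <<'E'
from cell import manip,camera
import cv2,pickle
print(manip.read_state())
for n in("side","top"):
    c=camera(n);pickle.dump(c,open(n+".pkl","wb"));print(n,c["fx"],c["fy"],c["cx"],c["cy"],c["R"],c["t"])
    im=cv2.cvtColor(c["image"],cv2.COLOR_RGB2BGR);cv2.imwrite(f"pics/{n}0.png",cv2.resize(im,(800,600),interpolation=cv2.INTER_CUBIC))
E
```

```text
{'clock': 0.0, 'joints': array([ 1.09043140e+00,  3.00503633e-01,  1.52158227e+00, -5.24199906e-06,
        1.32067969e+00, -6.66380184e-02]), 'qd': array([0.00123239, 0.00102039, 0.00071788, 0.0006138 , 0.00047276,
       0.0009632 ]), 'effort': array([ 1.38029940e-03, -5.31812704e+01, -3.52744746e+01,  7.08764512e-02,
        2.43641669e-02, -1.14293443e-04]), 'eef_pos': array([221.01674801, 503.35571434, 204.86797813]), 'eef_rot': array([-3.14042198e+00, -7.30381931e-05,  2.72786700e+00]), 'wrist_force': array([-0.22118607, -0.31511516, -0.4141769 ]), 'moment': array([-0.02157341,  0.01380704, -0.03285522]), 'finger_force': 0.0, 'finger_gap': 94.23671000760557}
side 403.77863783853434 403.77863783853434 253.18854416671854 187.8632284816901 [[-0.96687713 -0.25513979 -0.00723156]
 [-0.08255275  0.33939996 -0.93701265]
 [ 0.2415236  -0.90537912 -0.34922055]] [ 544.06922667  217.12413238 1465.22771451]
top 432.55892741108215 432.55892741108215 262.988764175496 193.9741472919771 [[ 2.71104689e-03 -9.99908618e-01 -1.32440923e-02]
 [-9.84872340e-01 -3.75118747e-04 -1.73281081e-01]
 [ 1.73260278e-01  1.35135133e-02 -9.84783357e-01]] [ -69.66129591  585.10843906 1425.80213403]
```

View pics/side0.png

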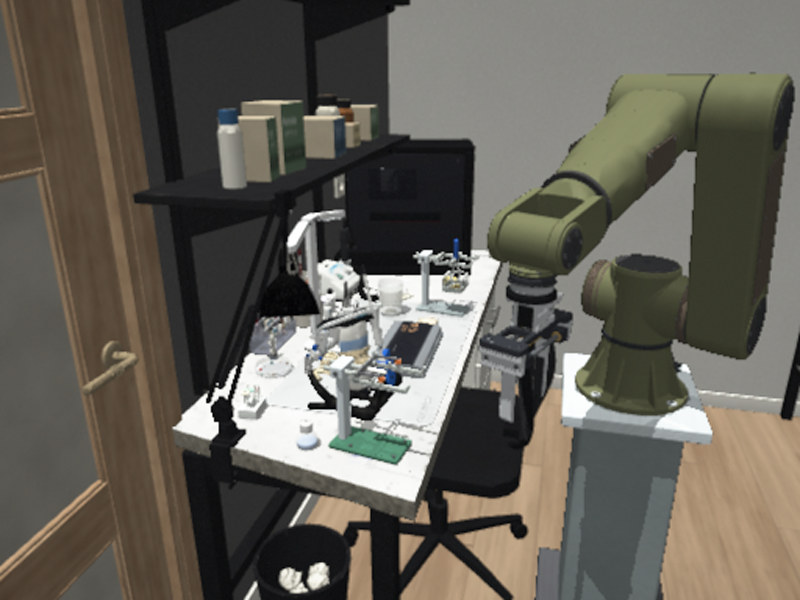

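View pics/top0.png

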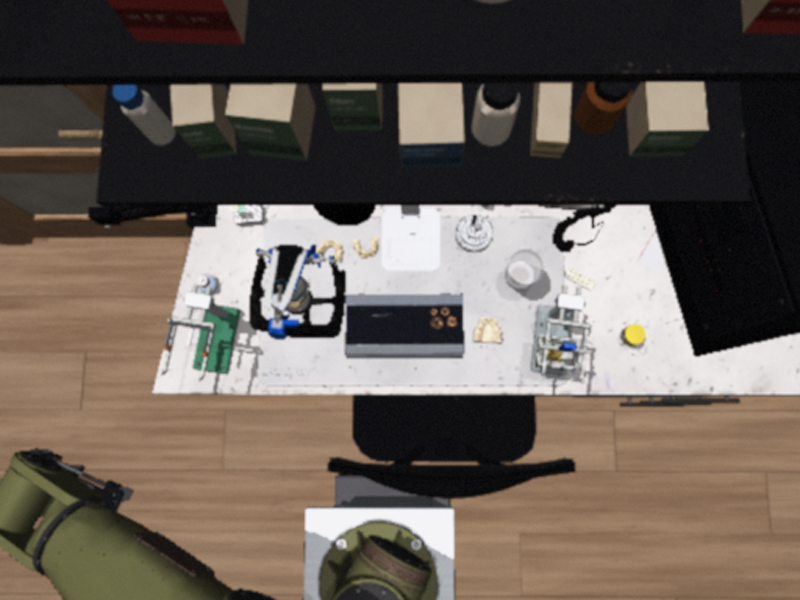

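```bash
cat > h.py <<'E'
import numpy as np,pickle
def ray(c,u,v):
    d=c["R"].T@np.array([(u-c["cx"])/c["fx"],(v-c["cy"])/c["fy"],1]);o=-c["R"].T@c["t"];return o,d
def atz(c,u,v,z):
    o,d=ray(c,u,v);return o+d*(z-o[2])/d[2]
def proj(c,X):
    p=c["R"]@np.array(X)+c["t"];return c["fx"]*p[0]/p[2]+c["cx"],c["fy"]*p[1]/p[2]+c["cy"]
E
python3 - <<'E'
import cv2,pickle,numpy as np
T=pickle.load(open("top.pkl","rb"));S=pickle.load(open("side.pkl","rb"))
def cr(c,x,y,w,h):
    return cv2.resize(cv2.cvtColor(c["image"],cv2.COLOR_RGB2BGR)[y:y+h,x:x+w],(400,300),interpolation=cv2.INTER_CUBIC)
a=[cr(T,325,184,80,60),cr(T,95,184,80,60),cr(S,250,145,60,45),cr(S,195,215,80,60)]  # 5x,5x,6.67,5
cv2.imwrite("pics/c.png",np.vstack([np.hstack(a[:2]),np.hstack(a[2:])]))
E
```

```text
(no output)
```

View pics/c.png

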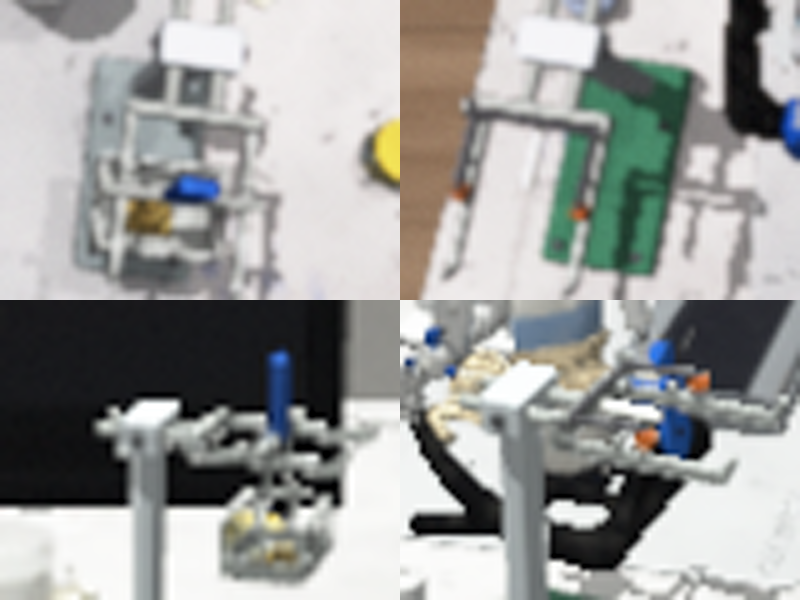

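```bash
python3 - <<'E'
from h import *
T=pickle.load(open("top.pkl","rb"));S=pickle.load(open("side.pkl","rb"))
np.set_printoptions(precision=1,suppress=True)
t=lambda x,y,ox:(ox+x/5,184+y/5)
print("camtop",ray(T,0,0)[0],"camside",ray(S,0,0)[0])
print("A base L",atz(T,*t(98,58,325),8),atz(T,*t(78,268,325),8))
print("A tips",atz(T,*t(115,270,325),176),atz(T,*t(232,275,325),176))
print("A tab top",atz(T,*t(195,187,325),222))
print("A backbar",atz(T,*t(130,108,325),165),atz(T,*t(262,125,325),165))
print("tab side", atz(S,250+279/6.667,145+57/6.667,223), "low",atz(S,250+279/6.667,145+135/6.667,169))
b=[atz(T,*t(x,y,95),8) for x,y in((190,62),(290,68),(252,272),(145,258))]
print("B base",b,sum(b)/4)
print("B tips",atz(T,*t(50,275,95),176),atz(T,*t(175,290,95),176))
print("B back",atz(T,*t(68,105,95),175),atz(T,*t(205,122,95),175))
print("B noses",atz(T,*t(60,192,95),182),atz(T,*t(180,213,95),182))
s=lambda x,y:(195+(x-400)/5,215+(y-300)/5)
print("B noses side",atz(S,*s(700,382),176),atz(S,*s(648,438),176))
print("B tips side",atz(S,*s(787,425),174),atz(S,*s(728,472),174))
E
```

```text
camtop [ 329.4  -88.7 1504.6] camside [ 190.1 1391.7  719.1]
A base L [ 587. -354.    8.] [ 440.3 -335.9    8. ]
A tips [ 426.6 -330.7  176. ] [ 423.7 -401.8  176. ]
A tab top [ 472.5 -371.2  222. ]
A backbar [ 528.4 -345.2  165. ] [ 517.7 -426.8  165. ]
tab side [ 476.3 -367.8  223. ] low [ 474.1 -363.   169. ]
B base [array([583.9, 389.9,   8. ]), array([579.6, 319. ,   8. ]), array([436.3, 338.7,   8. ]), array([445.9, 413.7,   8. ])] [511.4 365.3   8. ]
B tips [422.3 415.4 176. ] [413.2 337.6 176. ]
B back [528.2 411.5 175. ] [517.6 325.1 175. ]
B noses [472.9 410.3 182. ] [460.  335.3 182. ]
B noses side [465.4 342.5 176. ] [476.3 417.6 176. ]
B tips side [404.2 379.7 174. ] [424.  441.1 174. ]
```

move_arm(dp=[[12,-44,10],[12,-44,10],[12,-44,10],[12,-44,10],[12,-44,10],[12,-44,10],[12,-44,10],[12,-44,10],[12,-44,10],[12,-44,10]], rotation=[[0,0,-0.064],[0,0,-0.064],[0,0,-0.064],[0,0,-0.064],[0,0,-0.064],[0,0,-0.064],[0,0,-0.064],[0,0,-0.064],[0,0,-0.064],[0,0,-0.064]], hand=[0.5,0.5,0.5,0.5,0.5,0.5,0.5,0.5,0.5,0.5])

```text
clock: 1.35
eef_pos: [341.1, 62.1, 305.7]
eef_rot: [3.141, 0.0, 2.086]
wrist_force: [1.3, -0.2, -0.2]
finger_gap: 47.1
finger_force: 0.0
```

move_arm(dp=[[12,-44,2],[12,-44,2],[12,-44,2],[12,-44,2],[12,-44,2],[12,-44,2],[12,-44,2],[12,-44,0],[12,-40,0],[0,0,0]], rotation=[[0,0,-0.064],[0,0,-0.064],[0,0,-0.064],[0,0,-0.064],[0,0,-0.064],[0,0,-0.064],[0,0,-0.064],[0,0,-0.064],[0,0,-0.064],[0,0,0]], hand=[0.5,0.5,0.5,0.5,0.5,0.5,0.5,0.5,0.5,0.5])

```text
clock: 2.6
eef_pos: [449.0, -330.2, 317.9]
eef_rot: [-3.14, -0.001, 1.509]
wrist_force: [0.4, -0.4, -0.3]
finger_gap: 46.8
finger_force: 0.0
```

```bash
cat >> h.py <<'E'
from scipy.spatial.transform import Rotation as Ro
def wray(c,s,u,v):
    f=c["fx"];a=np.array([u-c["cx"],v-c["cy"]]);r=np.hypot(*a)
    d=np.r_[a/r*np.sin(r/f),np.cos(r/f)] if r else np.array([0,0,1.])
    R=Ro.from_euler("xyz",s["eef_rot"]).as_matrix();M=c["mount"]
    return R@M[:3,3]+s["eef_pos"],R@M[:3,:3]@d
def watz(c,s,u,v,z):
    o,d=wray(c,s,u,v);return o+d*(z-o[2])/d[2]
def shoot(name):
    from cell import manip,camera
    import cv2
    s=manip.read_state();c=camera("wrist");pickle.dump((c,s),open(name+".pkl","wb"))
    im=cv2.cvtColor(c["image"],cv2.COLOR_RGB2BGR);cv2.imwrite(f"pics/{name}.png",cv2.resize(im,(800,600),interpolation=cv2.INTER_CUBIC))
    print(s["clock"],s["eef_pos"],s["eef_rot"],s["wrist_force"],s["finger_gap"],c["fx"],c["mount"])
E
python3 -c "
from h import *;shoot('w1')"
```

```text
2.6 [ 449.04517424 -330.19718998  317.8779307 ] [-3.13952965e+00 -1.37558995e-03  1.50910933e+00] [ 0.42814477 -0.44366241 -0.27290978] 46.823456088831804 297.3186396354542 [[ 4.35090245e-04 -9.57228913e-01 -2.89331331e-01  8.48492345e+01]
 [ 9.99999478e-01  1.49061209e-04  1.01062100e-03 -4.28819483e-01]
 [-9.24267564e-04 -2.89331619e-01  9.57228478e-01 -1.79025607e+02]
 [ 0.00000000e+00  0.00000000e+00  0.00000000e+00  1.00000000e+00]]
```

View pics/w1.png

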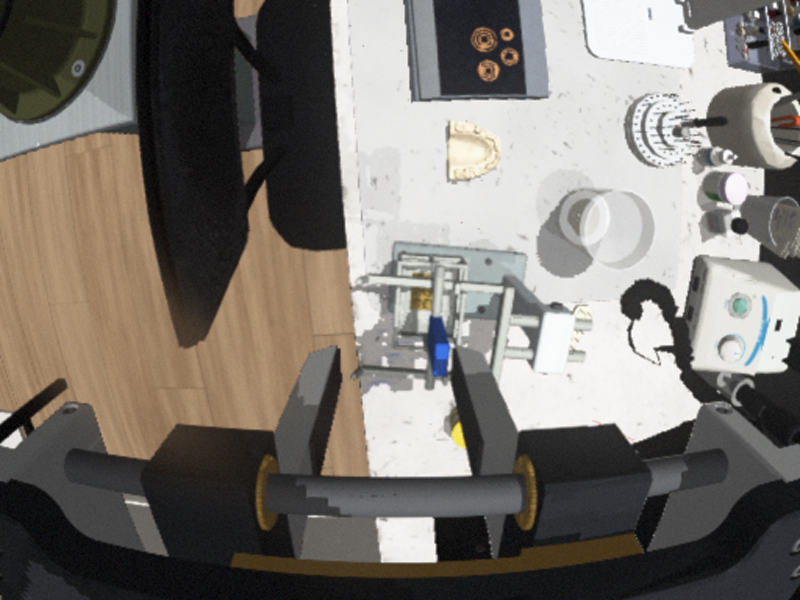

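```bash
python3 - <<'E'
from h import *
c,s=pickle.load(open("w1.pkl","rb"));k=512/800
np.set_printoptions(precision=1,suppress=True)
P=lambda u,v,z:watz(c,s,u*k,v*k,z)
print("bar ends",P(438,266,169),P(431,385,169))
print("tab top",P(441,360,225),P(441,376,225),P(434,322,185))
for n,q in dict(tipsL=(362,281),tipR=(357,374),backL=(505,283),backR=(497,377)).items():print(n,P(*q,168))
print("base",P(395,242,8),P(526,254,8))
print("coltop",P(555,338,190))
import cv2
im=cv2.cvtColor(c["image"],cv2.COLOR_RGB2BGR)
cv2.imwrite("pics/w1c.png",cv2.resize(im[150:255,220:360],(800,600),interpolation=cv2.INTER_CUBIC))
E
```

```text
bar ends [ 480. -323.  169.] [ 471.4 -419.2  169. ]
tab top [ 475.5 -371.8  225. ] [ 475.2 -383.4  225. ] [ 474.4 -360.1  185. ]
tipsL [ 423.9 -331.2  168. ]
tipR [ 413.5 -406.4  168. ]
backL [ 530. -339.  168.]
backR [ 524.9 -416.8  168. ]
base [ 447.8 -332.     8. ] [ 591.  -352.6    8. ]
coltop [ 564.2 -377.2  190. ]
```

View pics/w1c.png

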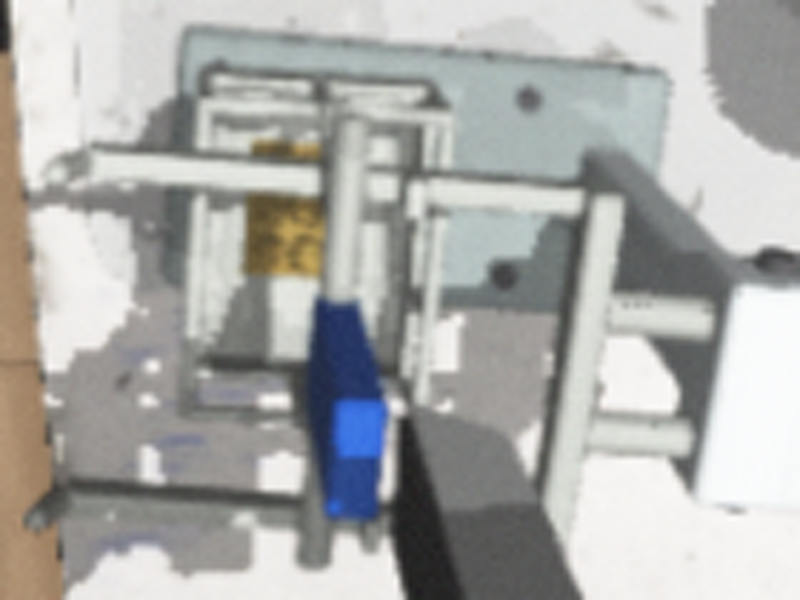

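move_arm(dp=[[13,-20,0],[13.5,-21.3,-10],[0,0,-20],[0,0,-20],[0,0,-20],[0,0,0]], rotation=[[0,0,-0.035],[0,0,0],[0,0,0],[0,0,0],[0,0,0],[0,0,0]], hand=[0.42,0.42,0.42,0.42,0.42,0.42])

```text
clock: 3.4
eef_pos: [475.3, -368.5, 248.7]
eef_rot: [-3.14, -0.001, 1.478]
wrist_force: [0.7, 0.7, 0.9]
finger_gap: 39.5
finger_force: 0.0
```

move_arm(dp=[[0,-3,-20],[0,0,-20],[0,0,-18],[0,0,0],[0,0,0]], rotation=[[0,0,0],[0,0,0],[0,0,0],[0,0,0],[0,0,0]], hand=[0.42,0.42,0.42,0.42,0.42])

```text
clock: 4.03
eef_pos: [476.0, -372.8, 192.5]
eef_rot: [3.141, 0.001, 1.477]
wrist_force: [-0.9, 0.3, 1.3]
finger_gap: 39.7
finger_force: 0.0
```

move_arm(dp=[[0,0,0],[0,0,0],[0,0,0],[0,0,0],[0,0,0],[0,0,0]], rotation=[[0,0,0],[0,0,0],[0,0,0],[0,0,0],[0,0,0],[0,0,0]], hand=[0.05,0.05,0.05,0.05,0.05,0.05], newtons=25)

```text
clock: 4.78
eef_pos: [475.7, -372.8, 191.6]
eef_rot: [3.141, 0.0, 1.477]
wrist_force: [-0.4, -0.3, 1.4]
finger_gap: 9.8
finger_force: 25.0
```

move_arm(dp=[[0,0,4],[0,0,6],[0,0,6],[0,0,6],[0,0,0],[0,0,0]], rotation=[[0,0,0],[0,0,0],[0,0,0],[0,0,0],[0,0,0],[0,0,0]], hand=[0.05,0.05,0.05,0.05,0.05,0.05])

```text
clock: 5.52
eef_pos: [475.6, -372.7, 213.3]
eef_rot: [-3.141, -0.0, 1.477]
wrist_force: [0.2, -0.7, -2.5]
finger_gap: 9.8
finger_force: 25.0
```

move_arm(dp=[[-8,0.8,0],[-12,1.2,0],[-14,1.4,0],[-15,1.5,0],[-15,1.5,0],[-15,1.5,0],[-15,1.5,0],[-15,1.5,0],[-15,1.5,0],[-6,0.6,0]], rotation=[[0,0,0],[0,0,0],[0,0,0],[0,0,0],[0,0,0],[0,0,0],[0,0,0],[0,0,0],[0,0,0],[0,0,0]], hand=[0.05,0.05,0.05,0.05,0.05,0.05,0.05,0.05,0.05,0.05])

```text
clock: 6.78
eef_pos: [344.8, -359.7, 213.6]
eef_rot: [3.141, 0.0, 1.476]
wrist_force: [-0.4, -0.2, -2.9]
finger_gap: 10.0
finger_force: 25.0
```

move_arm(dp=[[0,8,0],[0,15,0],[0,22,0],[0,30,0],[0,35,0],[0,35,0],[0,35,0],[0,35,0],[0,35,0],[0,35,0]], rotation=[[0,0,0],[0,0,0],[0,0,0],[0,0,0],[0,0,0],[0,0,0],[0,0,0],[0,0,0],[0,0,0],[0,0,0]], hand=[0.05,0.05,0.05,0.05,0.05,0.05,0.05,0.05,0.05,0.05])

```text
clock: 8.02
eef_pos: [345.3, -72.9, 213.5]
eef_rot: [3.141, -0.0, 1.477]
wrist_force: [-0.0, 0.1, -2.3]
finger_gap: 9.8
finger_force: 25.0
```

move_arm(dp=[[0,35,0],[0,35,0],[0,35,0],[0,35,0],[0,35,0],[0,35,0],[0,35,0],[0,35,0],[0,35,0],[0,35,0]], rotation=[[0,0,-0.005],[0,0,-0.005],[0,0,-0.005],[0,0,-0.005],[0,0,-0.005],[0,0,-0.005],[0,0,-0.005],[0,0,-0.005],[0,0,-0.005],[0,0,-0.005]], hand=[0.05,0.05,0.05,0.05,0.05,0.05,0.05,0.05,0.05,0.05])

```text
clock: 9.28
eef_pos: [344.6, 277.0, 213.5]
eef_rot: [3.142, -0.0, 1.428]
wrist_force: [0.6, -0.8, -2.3]
finger_gap: 9.9
finger_force: 25.0
```

move_arm(dp=[[0,33,0],[0,28,0],[0,22,0],[0,15,0],[0,10,0],[0,5,0],[0,0,0],[0,0,0]], rotation=[[0,0,0],[0,0,0],[0,0,0],[0,0,0],[0,0,0],[0,0,0],[0,0,0],[0,0,0]], hand=[0.05,0.05,0.05,0.05,0.05,0.05,0.05,0.05])

```text
clock: 10.28
eef_pos: [345.7, 387.9, 213.5]
eef_rot: [3.141, 0.0, 1.426]
wrist_force: [-0.6, 1.1, -2.8]
finger_gap: 9.9
finger_force: 25.0
```

```bash
python3 -c "
from h import *;shoot('w2')"
```

```text
10.275 [345.74795112 387.89112462 213.53807711] [3.14148981e+00 1.89858556e-08 1.42635770e+00] [-0.62132718  1.11287389 -2.84118094] 9.921498714498522 297.3186396354542 [[ 4.37255094e-04 -9.57252907e-01 -2.89251932e-01  8.48120716e+01]
 [ 9.99999348e-01  1.13308010e-04  1.13669210e-03 -4.75737563e-01]
 [-1.05532726e-03 -2.89252240e-01  9.57252332e-01 -1.79027341e+02]
 [ 0.00000000e+00  0.00000000e+00  0.00000000e+00  1.00000000e+00]]
```

View pics/w2.png

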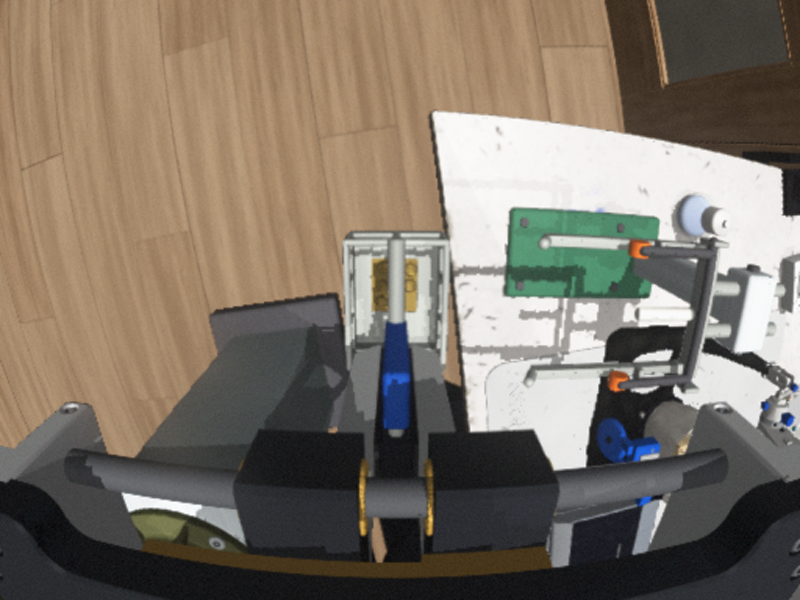

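```bash
python3 - <<'E'
from h import *
c,s=pickle.load(open("w2.pkl","rb"));k=512/800
np.set_printoptions(precision=1,suppress=True)
P=lambda u,v,z:watz(c,s,u*k,v*k,z)
be=P(397,238,191),P(397,433,191);print("bar",be,sum(be)/2)
t=P(543,242,175),P(528,378,175);n=P(638,248,179),P(616,380,179)
print("tips",t,"noses",n)
for a,b in(t,n):
  m=(a+b)/2;print("mid",m,"yaw",np.arctan2(-(a-b)[0],(a-b)[1]),"w",np.linalg.norm(a-b))
print("prong dirs",[np.arctan2(*(n[i]-t[i])[1::-1]) for i in(0,1)])
g=P(513,208,8),P(656,218,8),P(508,295,8);print("base",g,np.arctan2(*(g[1]-g[0])[1::-1]))
E
```

```text
bar (array([353.4, 438. , 191. ]), array([339.2, 338.9, 191. ])) [346.3 388.5 191. ]
tips (array([423.9, 424. , 175. ]), array([412.2, 351.1, 175. ])) noses (array([475.5, 415.8, 179. ]), array([463.6, 341.9, 179. ]))
mid [418.1 387.6 175. ] yaw -0.1588495571913085 w 73.78780339728507
mid [469.5 378.8 179. ] yaw -0.15931182621196832 w 74.88641871628658
prong dirs [np.float64(-0.1579411293834316), np.float64(-0.17900066382555338)]
base (array([450.6, 419.8,   8. ]), array([590.9, 397.2,   8. ]), array([439.5, 343.9,   8. ])) -0.15936767481740816
```

move_arm(dp=[[1.6,10.2,0],[8,-1.3,0],[12,-1.9,0],[12,-1.9,0],[12,-1.9,0],[12,-1.9,0],[12,-1.9,0],[12,-1.9,0],[12,-1.9,0],[0,0,0]], rotation=[[0,0,-0.016],[0,0,0],[0,0,0],[0,0,0],[0,0,0],[0,0,0],[0,0,0],[0,0,0],[0,0,0],[0,0,0]], hand=[0.05,0.05,0.05,0.05,0.05,0.05,0.05,0.05,0.05,0.05])

```text
clock: 11.58
eef_pos: [439.9, 383.6, 213.2]
eef_rot: [-3.141, 0.0, 1.41]
wrist_force: [-0.1, -0.5, -3.7]
finger_gap: 9.7
finger_force: 25.0
```

```bash
python3 -c "
from h import *;shoot('w3')"
```

```text
11.575 [439.9216549  383.61975647 213.22407362] [-3.14142116e+00  2.18116020e-04  1.41002926e+00] [-0.0717611  -0.47464986 -3.68518653] 9.662060776189554 297.3186396354542 [[ 4.36777847e-04 -9.57257938e-01 -2.89235284e-01  8.48042524e+01]
 [ 9.99999321e-01  1.05629485e-04  1.16051847e-03 -4.84509307e-01]
 [-1.08036374e-03 -2.89235595e-01  9.57257334e-01 -1.79027335e+02]
 [ 0.00000000e+00  0.00000000e+00  0.00000000e+00  1.00000000e+00]]
```

View pics/w3.png

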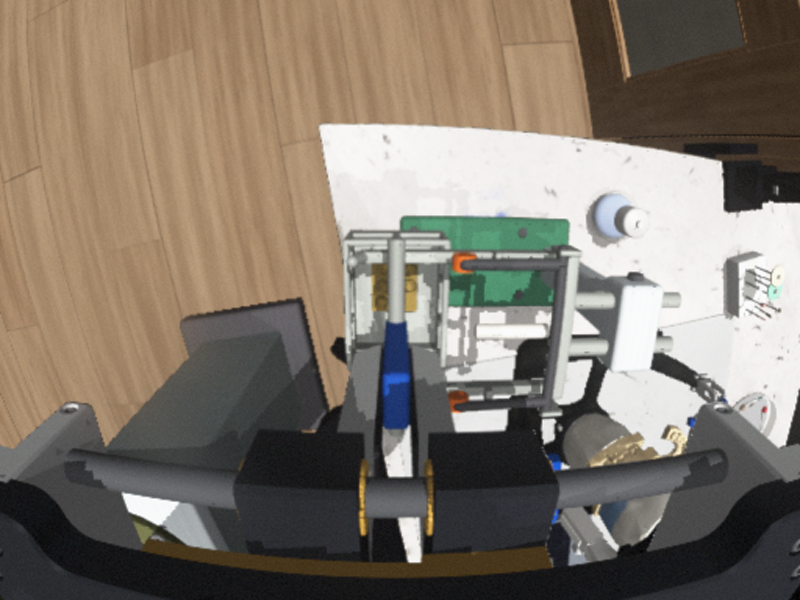

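```bash
python3 - <<'E'
from h import *
c,s=pickle.load(open("w3.pkl","rb"));k=512/800
np.set_printoptions(precision=1,suppress=True)
P=lambda u,v,z:watz(c,s,u*k,v*k,z)
be=P(397,238,191),P(397,433,191);m=sum(be)/2
n=P(465,262,179),P(457,400,179);q=sum(n)/2
e=np.array([.987,-.159,0]);l=np.array([.159,.987,0])
print(m,q,n,"dist",(q-m)@e,"lat",(q-m)@l,np.arctan2(-(n[0]-n[1])[0],(n[0]-n[1])[1]))
E
```

```text
[440.5 384.3 191. ] [472.  378.8 179. ] (array([478.1, 415.3, 179. ]), array([465.8, 342.3, 179. ])) dist 31.94180653373471 lat -0.42943395041262744 -0.16700412577181528
```

move_arm(dp=[[0,0,-6],[0,0,-6],[0,0,-5],[0,0,-3],[0,0,-1],[0,0,0],[0,0,0]], rotation=[[0,0,0],[0,0,0],[0,0,0],[0,0,0],[0,0,0],[0,0,0],[0,0,0]], hand=[0.05,0.05,0.05,0.05,0.05,0.05,0.05])

```text
clock: 12.5
eef_pos: [439.3, 383.9, 192.6]
eef_rot: [3.141, -0.0, 1.411]
wrist_force: [-0.7, -0.7, -2.0]
finger_gap: 10.2
finger_force: 25.0
```

move_arm(dp=[[0,0,-0.7],[0,0,-0.5],[0,0,0],[0,0,0]], rotation=[[0,0,0],[0,0,0],[0,0,0],[0,0,0]], hand=[0.05,0.05,0.05,0.05])

```text
clock: 13.0
eef_pos: [439.3, 383.9, 191.5]
eef_rot: [3.141, -0.0, 1.411]
wrist_force: [-0.9, -0.4, 1.8]
finger_gap: 9.8
finger_force: 25.0
```

move_arm(dp=[[3,-0.5,0],[3,-0.5,0],[3,-0.5,0],[3,-0.5,0],[3,-0.5,0],[3,-0.5,0],[1,-0.2,0],[0,0,0]], rotation=[[0,0,0],[0,0,0],[0,0,0],[0,0,0],[0,0,0],[0,0,0],[0,0,0],[0,0,0]], hand=[0.05,0.05,0.05,0.05,0.05,0.05,0.05,0.05])

```text
clock: 14.0
eef_pos: [458.7, 380.7, 191.5]
eef_rot: [3.141, -0.0, 1.411]
wrist_force: [0.4, 0.6, 4.4]
finger_gap: 9.8
finger_force: 25.0
```

move_arm(dp=[[1,-0.15,0],[1,-0.15,0],[1,-0.15,0],[1,-0.15,0],[1,-0.15,0],[1,-0.15,0],[0,0,0]], rotation=[[0,0,0],[0,0,0],[0,0,0],[0,0,0],[0,0,0],[0,0,0],[0,0,0]], hand=[0.05,0.05,0.05,0.05,0.05,0.05,0.05])

```text
clock: 14.88
eef_pos: [464.5, 379.8, 191.5]
eef_rot: [3.141, -0.0, 1.411]
wrist_force: [-1.7, -0.1, 4.9]
finger_gap: 9.7
finger_force: 25.0
```

move_arm(dp=[[1,-0.15,0.1],[1,-0.15,0.1],[1,-0.15,0],[0,0,0]], rotation=[[0,0,0],[0,0,0],[0,0,0],[0,0,0]], hand=[0.05,0.05,0.05,0.05])

```text
clock: 15.38
eef_pos: [466.9, 379.5, 191.4]
eef_rot: [-3.141, 0.0, 1.411]
wrist_force: [-6.0, 0.8, 5.6]
finger_gap: 9.8
finger_force: 25.0
```

move_arm(dp=[[1,-0.15,0],[1,-0.15,0],[1,-0.15,0],[0,0,0]], rotation=[[0,0,0],[0,0,0],[0,0,0],[0,0,0]], hand=[0.05,0.05,0.05,0.05])

```text
clock: 15.88
eef_pos: [470.1, 378.9, 191.4]
eef_rot: [-3.141, -0.0, 1.411]
wrist_force: [-3.1, 1.4, 5.6]
finger_gap: 9.8
finger_force: 25.0
```

move_arm(dp=[[1,-0.15,0],[1,-0.15,0],[1,-0.15,0],[1,-0.15,0],[0,0,0]], rotation=[[0,0,0],[0,0,0],[0,0,0],[0,0,0],[0,0,0]], hand=[0.05,0.05,0.05,0.05,0.05])

```text
clock: 16.5
eef_pos: [474.5, 378.2, 191.5]
eef_rot: [3.141, -0.0, 1.411]
wrist_force: [-2.7, 0.4, 4.5]
finger_gap: 9.8
finger_force: 25.0
```

move_arm(dp=[[1,-0.15,0],[1,-0.15,0],[1,-0.15,0],[1,-0.15,0],[0,0,0]], rotation=[[0,0,0],[0,0,0],[0,0,0],[0,0,0],[0,0,0]], hand=[0.05,0.05,0.05,0.05,0.05])

```text
clock: 17.12
eef_pos: [478.5, 377.6, 191.4]
eef_rot: [3.141, -0.0, 1.411]
wrist_force: [-0.7, -0.6, 4.7]
finger_gap: 9.7
finger_force: 25.0
```

Continue until the rigid stop is felt.

move_arm(dp=[[1,-0.15,0],[1,-0.15,0],[0.5,-0.1,0],[0,0,0]], rotation=[[0,0,0],[0,0,0],[0,0,0],[0,0,0]], hand=[0.05,0.05,0.05,0.05])

```text
clock: 17.62
eef_pos: [480.8, 377.3, 191.4]
eef_rot: [3.142, 0.0, 1.411]
wrist_force: [-2.6, 0.2, 4.2]
finger_gap: 9.7
finger_force: 25.0
```

move_arm(dp=[[0.5,-0.08,0],[0.5,-0.08,0],[0,0,0]], rotation=[[0,0,0],[0,0,0],[0,0,0]], hand=[0.05,0.05,0.05])

```text
clock: 18.0
eef_pos: [481.8, 377.1, 191.5]
eef_rot: [3.142, -0.0, 1.411]
wrist_force: [-2.7, 0.2, 5.4]
finger_gap: 9.8
finger_force: 25.0
```

move_arm(dp=[[0.5,-0.08,0],[0.5,-0.08,0],[0,0,0]], rotation=[[0,0,0],[0,0,0],[0,0,0]], hand=[0.05,0.05,0.05])

```text
clock: 18.38
eef_pos: [482.8, 377.0, 191.5]
eef_rot: [3.142, -0.0, 1.411]
wrist_force: [-4.1, 0.5, 4.7]
finger_gap: 9.7
finger_force: 25.0
```

```bash
python3 - <<'E'
from h import *;shoot('w4')
import cv2
im=cv2.imread('pics/w4.png')[200:500,300:700]
S=__import__('cell').camera("side");b=cv2.cvtColor(S["image"],cv2.COLOR_RGB2BGR)[215:275,195:275]
cv2.imwrite('pics/c4.png',np.hstack([im,cv2.resize(b,(400,300),interpolation=cv2.INTER_CUBIC)]))
E
```

```text
18.375 [482.75934845 376.99739587 191.46519417] [ 3.14158253e+00 -8.54972330e-05  1.41084466e+00] [-4.08587042  0.48075592  4.69735073] 9.703616793549243 297.3186396354542 [[ 4.37292793e-04 -9.57257716e-01 -2.89236018e-01  8.48045715e+01]
 [ 9.99999322e-01  1.06493441e-04  1.15943661e-03 -4.84128265e-01]
 [-1.07907790e-03 -2.89236329e-01  9.57257114e-01 -1.79027268e+02]
 [ 0.00000000e+00  0.00000000e+00  0.00000000e+00  1.00000000e+00]]
```

View pics/c4.png

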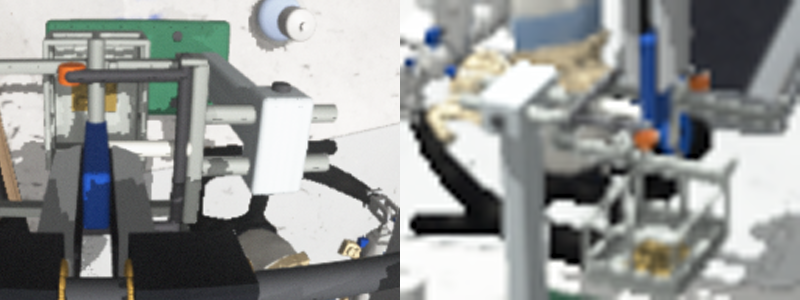

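move_arm(dp=[[0.5,-0.08,0],[0.5,-0.08,0],[0,0,0]], rotation=[[0,0,0],[0,0,0],[0,0,0]], hand=[0.05,0.05,0.05])

```text
clock: 18.85
eef_pos: [483.8, 376.8, 191.5]
eef_rot: [3.142, -0.0, 1.411]
wrist_force: [-2.1, 0.7, 4.6]
finger_gap: 10.2
finger_force: 25.0
```

move_arm(dp=[[0.5,-0.08,0],[0.5,-0.08,0],[0,0,0]], rotation=[[0,0,0],[0,0,0],[0,0,0]], hand=[0.05,0.05,0.05])

```text
clock: 19.23
eef_pos: [484.4, 376.7, 191.4]
eef_rot: [-3.141, 0.0, 1.411]
wrist_force: [-5.4, 0.3, 4.4]
finger_gap: 9.9
finger_force: 25.0
```

move_arm(dp=[[-0.5,0.08,0.4],[0,0,0],[0,0,0],[0,0,0],[0,0,0],[0,0,0]], rotation=[[0,0,0],[0,0,0],[0,0,0],[0,0,0],[0,0,0],[0,0,0]], hand=[0.05,0.05,0.2,0.35,0.35,0.35])

```text
clock: 19.98
eef_pos: [484.3, 376.7, 191.8]
eef_rot: [3.142, 0.0, 1.411]
wrist_force: [0.2, 0.8, 0.4]
finger_gap: 32.8
finger_force: 0.0
```

move_arm(dp=[[0,0,5],[0,0,10],[0,0,15],[0,0,20],[0,0,20],[0,0,20],[0,0,0],[0,0,0]], rotation=[[0,0,0],[0,0,0],[0,0,0],[0,0,0],[0,0,0],[0,0,0],[0,0,0],[0,0,0]], hand=[0.35,0.35,0.35,0.35,0.35,0.35,0.35,0.35])

```text
clock: 20.98
eef_pos: [484.1, 376.6, 281.3]
eef_rot: [-3.141, 0.0, 1.411]
wrist_force: [-0.2, 0.2, 0.5]
finger_gap: 32.8
finger_force: 0.0
```

```bash
python3 - <<'E'
from h import *;shoot('w5')
import cv2
c,s=pickle.load(open('w5.pkl','rb'))
im=cv2.cvtColor(c["image"],cv2.COLOR_RGB2BGR)[130:280,200:350]
S=__import__('cell').camera("side");b=cv2.cvtColor(S["image"],cv2.COLOR_RGB2BGR)[210:280,200:270]
cv2.imwrite('pics/c5.png',np.hstack([cv2.resize(x,(400,400),interpolation=cv2.INTER_CUBIC) for x in(im,b)]))
E
```

```text
20.975 [484.11625178 376.60703591 281.30474167] [-3.14111003e+00  4.41765677e-04  1.41076260e+00] [-0.17274422  0.22171574  0.45582523] 32.806511287154976 297.3186396354542 [[ 4.36014250e-04 -9.57257656e-01 -2.89236220e-01  8.48046806e+01]
 [ 9.99999323e-01  1.05205089e-04  1.15927935e-03 -4.84028143e-01]
 [-1.07929991e-03 -2.89236529e-01  9.57257053e-01 -1.79027316e+02]
 [ 0.00000000e+00  0.00000000e+00  0.00000000e+00  1.00000000e+00]]
```

View pics/c5.png

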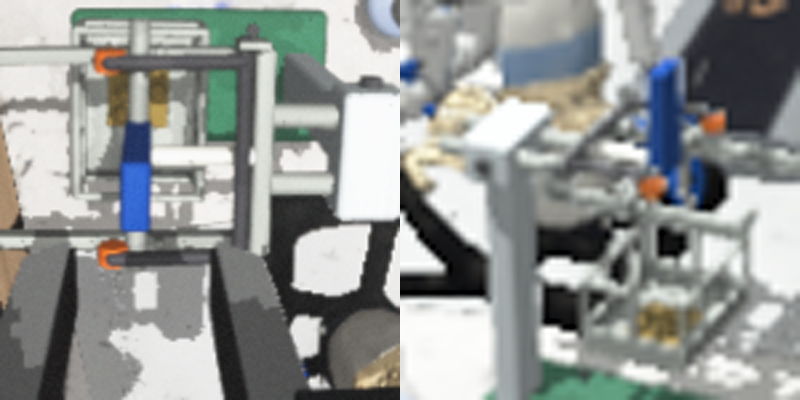

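The bar sits behind both orange noses, with the gate arms level and the plunger against the tab. The castings are in the basket and the gripper is clear.

```bash
python3 -c "
from cell import manip;print(manip.sign_off())"
```

```text
the job is handed in; nothing more can be done
None
```

I moved the basket, castings still in it, to the gated hook and handed the job in at about 21 s. The last pictures show it hanging level and released, with the bar behind the shut gate and against the plunger; sign-off returned no verdict.

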